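# Pack the two-layer bench case

### The job

Pack the engraver's two-layer case for the end of the day: lay the cork-soled sanding block cork down in the empty long cavity in the bottom, then lower the divider board onto its ledges so that it sits level all round, and then lay the V-notched bench pin flat in the long bay on top of the divider. The divider may go in either way round and the bench pin's notch may point either way; leave the steel block in its cavity and everything else on the bench where it is.

Things in the scene. Friction and masses are not known exactly. Their poses are not given: they have to be found in the camera images.
- case: Open wooden case fixed to the bench, 264 (x) x 174 mm (y), 276 x 186 over the flared lip, 66 high. Origin: centre of its underside, z up. Inside 240 x 150, walls 12, inner floor 8 above the bench. Post 20 x 20 in each inner corner, top (ledge) at 50. Lip flares out 4 mm above 54. On the floor a square cavity at x = -64 (steel block in it) and an empty long one at x = +64, 53 (x) by 108 (y).
- case_cavity (a point): Centre of the floor of the case's empty long cavity: 64 mm from the case's centre along case x, 8 mm above the bench. Axes as the case: the cavity is 53 mm along x and 108 mm along y, with a fence round it 10 mm high and 6 mm thick.
- case_seat (a point): Centre of the case at the height of the ledges, 50 mm above the bench: the divider's underside centre comes here. Axes as the case.
- sanding_block: Brown wooden sanding block with a 6 mm cork sole, 100 mm (x) by 45 mm (y) by 36 mm high. Origin: centre of its underside (the cork face). x along its length, z up. About 0.12 kg.
- divider: Dark wooden divider board, 234 (x) x 144 (y) x 6 mm, lying flat on the bench; 3 mm clearance all round in the case. Origin: centre of its underside, z up. In the middle a light wooden grip rib, 16 (x) by 80 (y), top 36 above the underside. -x half: long bay for the bench pin; +x half: four small files in a rack, fixed to the board, up to 20 high. About 0.25 kg, balanced within 10 mm of the rib.
- divider_grip (a point): Centre of the top of the divider's grip rib (36 mm above the board's underside). Pinch the rib across divider x (16 mm wide); it stands 30 mm over the board.
- divider_bay (a point): Centre of the floor of the long bay: on the board's top face (6 mm over its underside), 64 mm from the board's centre along divider -x. Axes as the divider. 58 mm (x) by 128 mm (y), with stops 8 mm high at the ends and corners; its long sides are open over the middle 100 mm for fingers, with 31 mm free from the pin to the rib and to the case wall.
- bench_pin: Bench pin: flat brown wooden board, 120 mm (x) by 50 mm (y) by 16 mm thick, with a V notch cut into its +x end; the solid part runs from x = -60 to x = +10 mm. Origin: centre of its underside. x along its length, z up. About 0.08 kg.
- bench_block: Steel bench block, 60 x 60 x 24 mm, lying loose in the square cavity of the case; stays there. Origin: centre of its underside.
- bottle: Clear water bottle with a blue cap, standing, 66 mm across and 200 mm high; bystander. Origin: centre of its underside.
- offcut: Plain rectangular brown wooden offcut without a notch, 130 x 60 x 14 mm, lying flat; bystander. Origin: centre of its underside, x along its length.
- brush: Brush with a yellow handle, 190 mm long, lying; bystander. x along its length.
- horn: Round domed piece of horn, 68 mm across, 14 mm high; bystander. Origin: centre of its underside.
- pliers: Pliers with black handles, about 155 mm long, lying; bystander. Origin: under the pivot, x towards the jaws.
- fret_saw: Fret saw with a steel frame, 140 x 110 mm, and a 100 mm wooden handle, lying; bystander. Origin: under the middle of its blade side, x away from the handle.
Mind the look-alikes: they are no part of the job. Of the things like the sanding_block, leave any that is white; of the rest the larger one is meant. What is shaped like the bench_pin but green is not meant.

How it is judged:
By the outcome, as a careful person would: the job done as asked, in the order asked, and still so for the second after the job is handed in, with the robot touching nothing.
It also fails if it takes over 70 s, if anything falls off the work surface, if the arm or the gripper's body presses on something with over 40 N, if the wrist force passes 120 N, or if a joint passes its speed limit or range.

### The arm

A 7-joint arm with a two-finger parallel gripper is mounted at the origin on the work surface. World frame = base frame: x ahead of the robot, y to its left, z up, the work surface at z = 0. Lengths are in m, angles in rad, forces in N, time in s.
With the tool pointing down it reaches from about 0.4 to 0.925 m from the base axis. Payload 5.6 kg.
Tool frame: the origin (TCP) lies at the very end of the fingers, on their centre line; the grasp point (between the pads) lies 19 mm behind it (r.pinch_z is the distance from the TCP to the grasp point, in m); z points along the fingers, y is the line along which they close (so a half turn about z gives the same grasp; the last joint's range is limited). The gripper opens to 85 mm and grips with 20 to 120 N. Pads are 22 mm wide; open, the fingers measure 114 mm over their backs; the gripper's body (76 mm by 85 mm) begins 54 mm behind the grasp point. The pads swing forward as they close: fully open they stand 13 mm farther back than shut.
Start: joints at [-1.36, 0.468, -0.012, 1.603, 0.006, 1.071, -0.056], TCP at [0.163, 0.629, 0.231] pointing down, gripper open.
Joint ranges: [-2.53, 2.53], [-0.31, 2.02], [-1.57, 1.55], [0.28, 2.44], [-1.29, 4.43], [0.15, 1.84], [-2.92, 2.92]. Speed limits (rad/s): [2.57, 2.57, 3.14, 3.14, 3.14, 3.14, 3.14].

### API

Orientations are given as a rotation vector (axis times angle).
In Python, from workcell import readout, read_camera, camera_model, job, r gives the robot as it stands.
- The arm moves only by the tool drive_tool, never from a script. Its argument "targets" is a list of rows, each an object of numbers: "tx", "ty", "tz": the shift along the tool's x, y, z in m; "twist": the turn about the tool's z in rad; "jaw": the closure, from 0 (fully open) to 1 (shut). A call has exactly 5 rows; each row shifts and turns the commanded pose from where the row before left it, along the tool's axes as they then stand; what a row does not reach is not made up. A row lasts 1/8 s, in which the tool goes at most 62.5 mm and 10.7 degrees, less where a joint would pass 70% of its speed; a pose out of reach is approached as far as the arm can. A call with a gripper value outside its range is refused whole. The fingers move at their own pace and stop on an object; "newtons" is the grip in N (left out, the last holds). Time passes only in rows, so rows that do not move let the fingers close, or fill a call up. It gives the time, the measured TCP pose, the force, the opening and the grip force at its end, in the units of the state.
- readout.sense(): the state, without advancing time (a new reading comes with each control period).
- read_camera(name): name is "scene" or "top"; returns the picture (480x640x3 uint8, blue, green, red); there is no depth.
- camera_model(name): a dict with "mtx" (3x3 intrinsics, pixels), "position" and "rotation" of the camera in the world. Camera axes: x right, y down, z forward; pixel columns grow to the right and rows downward; lengths in m; the calibration is good to about 2 mm. A picture is of the moment at which its call begins. camera_model takes no time and is no camera call.
- job.finish_job(): hands the job in; it is judged then, once.
The state is a dict: "t": time; "q": joint angles; "joint_vel": joint speeds; "tau": joint torques, N m; "position": TCP position; "orientation": TCP orientation; "ft_force": force on the tool from outside, world axes, zero at the start; "ft_torque": the same for the moment, N m; "width": opening from 0.0 (shut) to 1.0 (fully open); "gripper_force": force on a finger pad.
Only numpy, scipy, OpenCV 4.12 (cv2) and the standard library are available. Lean on these libraries where they do the work, as an engineer would, in place of code of your own. Each camera call takes 0.05 s, during which the arm holds its last target. There are 200 camera calls.

## Working session

There is one attempt and no reset: what is moved stays moved. The work goes in short steps, Python scripts to look and compute and a tool call to move; the robot and the scene stay as the last step left them, time stands still between calls to the robot, and variables do not carry over. Pictures are saved under pics/ and viewed, at most 10 in all, crops included, and the job is handed in when it is done.

Besides the shell and the picture viewer there is one more tool, called as name(argument=value, ...) on one line, values as JSON. drive_tool: Moves the arm, as the interface text tells. Its arguments: {"type":"object","properties":{"targets":{"type":"array","items":{"type":"object","properties":{"tx":{"type":"number"},"ty":{"type":"number"},"tz":{"type":"number"},"twist":{"type":"number"},"jaw":{"type":"number"}}}},"newtons":{"type":"number"}},"required":["targets"]}

```bash
ls; mkdir -p pics
python3 - <<'E'
from workcell import readout, read_camera, camera_model, r
import cv2
for n in("top","scene"):
    cv2.imwrite(f"pics/{n}0.png",read_camera(n)); m=camera_model(n); print(n,m)
print(readout.sense(), r.pinch_z)
E
```

```text
pics
top {'mtx': array([[609.10282638,   0.        , 320.79738488],
       [  0.        , 609.10282638, 227.81573763],
       [  0.        ,   0.        ,   1.        ]]), 'position': array([ 0.29660872, -0.03207134,  1.57576523]), 'rotation': array([-2.09937933,  2.16391683, -0.15108119])}
scene {'mtx': array([[617.06265365,   0.        , 324.00244301],
       [  0.        , 617.06265365, 229.16963724],
       [  0.        ,   0.        ,   1.        ]]), 'position': array([1.30105733, 0.90101255, 1.11728353]), 'rotation': array([-0.93257554, -2.47137636,  1.12907575])}
{'t': 0.1, 'q': array([-1.36001471,  0.46831047, -0.01157371,  1.60352376,  0.00598343,
        1.07138064, -0.05630142]), 'joint_vel': array([-0.00032314, -0.00278998,  0.0008859 , -0.00213608,  0.0005738 ,
        0.00059459, -0.00143877]), 'tau': array([ 8.71651409e-04, -5.33520412e+01,  2.11513275e-02, -2.51965910e+01,
        1.13511723e-02,  4.31145803e-03, -3.25065764e-05]), 'position': array([0.16314565, 0.62868444, 0.23042291]), 'orientation': array([-3.97714639e-01, -3.11622652e+00,  2.49042723e-03]), 'ft_force': array([-0.51079745,  0.22174921,  0.10876259]), 'ft_torque': array([-0.0539353 , -0.02364624,  0.02898146]), 'gripper_force': 0.0, 'width': 1.0010304431360948} 0.0187
```

View pics/top0.png

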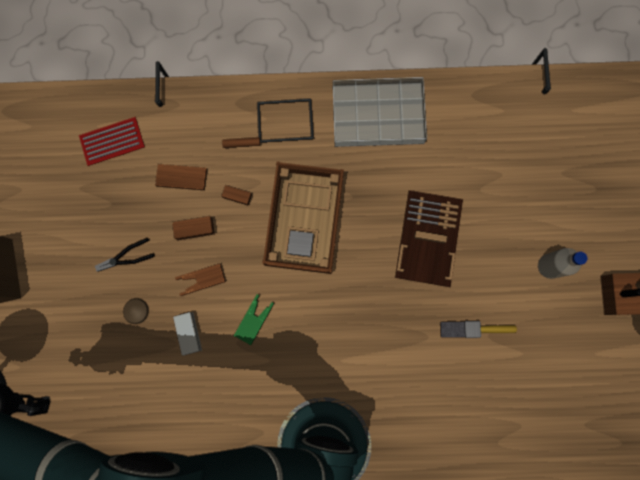

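View pics/scene0.png

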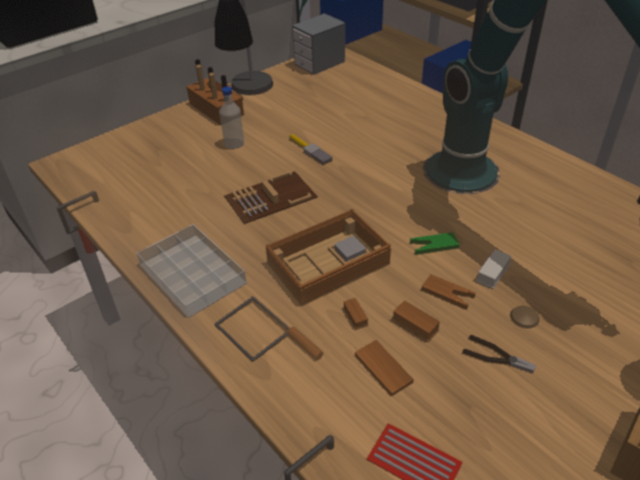

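The top picture shows these candidates:
- **Sanding block:** larger brown at (193,227), smaller brown at (237,195), white at (187,332), and the flat offcut at (181,177).
- **Bench pin:** brown notched at (203,279) and green at (255,318).

By the description I choose (193,227) and (203,279). The case is at (305,217) and the divider at (430,238), with its files towards +x (the top of the image). I'll check these in a close crop.

Run:
```python
import cv2,numpy as np
im=cv2.imread("pics/top0.png")
def crop(im,x,y,w,h,s,n):
    c=cv2.resize(im[y:y+h,x:x+w],None,fx=s,fy=s,interpolation=cv2.INTER_CUBIC)
    c=cv2.convertScaleAbs(c,alpha=1.6)
    for k in range(0,w,10):
        cv2.line(c,(k*s,0),(k*s,8 if (x+k)%50 else 20),(255,255,255),1)
        if (x+k)%50==0: cv2.putText(c,str(x+k),(k*s,32),0,.4,(255,255,255))
    for k in range(0,h,10):
        cv2.line(c,(0,k*s),(8 if (y+k)%50 else 20,k*s),(255,255,255),1)
        if (y+k)%50==0: cv2.putText(c,str(y+k),(22,k*s+4),0,.4,(255,255,255))
    cv2.imwrite(n,c)
crop(im,160,150,200,150,4,"pics/c1.png")
crop(im,385,180,100,115,5,"pics/c2.png")
```

```text
(no output)
```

View pics/c1.png

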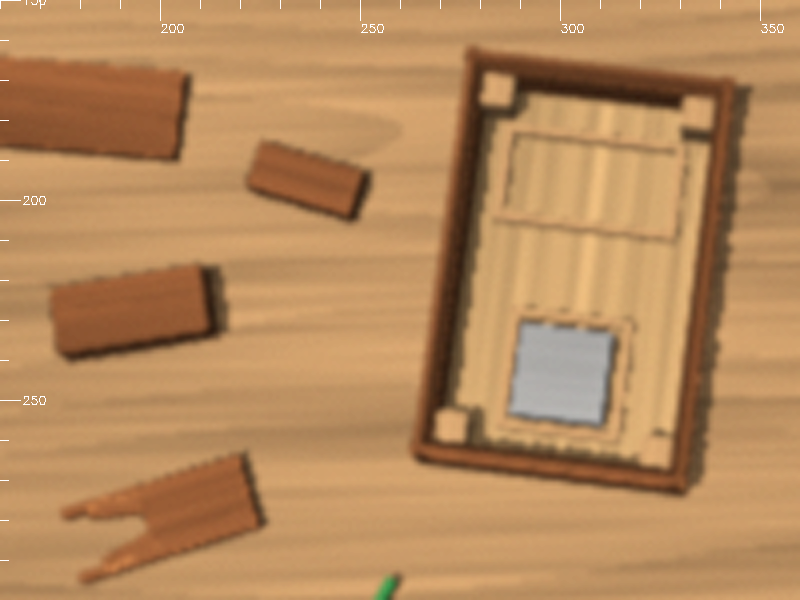

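View pics/c2.png

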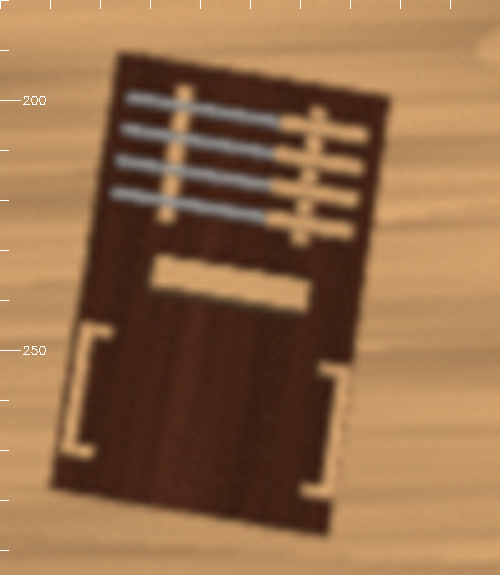

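The first crop confirms the choice. The larger brown block has its top face at about (172..213, 216..238). The brown pin's notch points left, with its solid end at about (221..226, 264..281). The case's empty cavity is at the top (+x) and the steel block is below it. In the second crop the divider's files are up (+x), its bay is below, and the rib is at about (431,237).

```bash
cat > h.py <<'E'
import numpy as np,cv2
from scipy.optimize import least_squares
from scipy.spatial.transform import Rotation as R
from workcell import readout,camera_model
def project(P,cam):
    m=camera_model(cam); Rc=R.from_rotvec(m["rotation"]).as_matrix()
    p=(np.asarray(P)-m["position"])@Rc@m["mtx"].T
    return p[:,:2]/p[:,2:]
def world(p,M):
    c,s=np.cos(p[2]),np.sin(p[2]); M=np.asarray(M,float)
    return np.c_[p[0]+c*M[:,0]-s*M[:,1],p[1]+s*M[:,0]+c*M[:,1],M[:,2]]
def fit(M,px,cam,p0):
    s=least_squares(lambda p:(project(world(p,M),cam)-px).ravel(),p0)
    return s.x,np.sqrt(np.mean(s.fun**2))
def to(x,y,yaw,z=None):
    """tool y along world heading yaw (mod pi); prints tool-axis move from measured pose"""
    s=readout.sense(); Rt=R.from_rotvec(s["orientation"]); T=Rt.as_matrix()
    h=np.arctan2(T[1,1],T[0,1]); d=(h-yaw+np.pi/2)%np.pi-np.pi/2   # twist about tool z (down)
    q=Rt.apply(np.array([x,y,s["position"][2] if z is None else z])-s["position"],inverse=True)
    print("pos",s["position"].round(4),"tilt",np.degrees(np.arccos(-T[2,2])).round(2),"move now-axes mm",(q*1e3).round(1),
      "twist",round(d,4),"after twist mm",(R.from_rotvec([0,0,-d]).apply(q)*1e3).round(1),"w",round(s["width"],3),"t",s["t"],"q7",s["q"][6].round(2))
E
python3 - <<'E'
from h import *
def rect(a,b,z): return [(a,b,z),(a,-b,z),(-a,-b,z),(-a,b,z)] # image TL,TR,BR,BL for +x up, +y left
c1=lambda L:(np.array(L)+.5)/4-.5+[160,150]
c2=lambda L:(np.array(L)+.5)/5-.5+[385,180]
print("case",fit(rect(.138,.093,.066),c1([(468,47),(735,82),(687,494),(414,458)]),"top",[.6,0,0]))
print("steel",fit(rect(.03,.03,.032),c1([(520,320),(616,332),(604,425),(508,415)]),"top",[.6,0,0]))
# block as length along y: yaw = block y-normal frame (rotate -90)
print("block(len=y)",fit(rect(.0225,.05,.036),c1([(50,288),(200,265),(213,331),(63,354)]),"top",[.6,.3,0]))
print("pin(len=y)",fit(rect(.025,.06,.016),c1([(62,514),(243,455),(266,523),(82,580)]),"top",[.5,.3,0]))
print("div",fit(rect(.117,.072,.006),c2([(118,52),(390,97),(328,535),(50,488)]),"top",[.6,-.3,0]))
print("rib",fit(rect(.008,.04,.036),c2([(155,255),(312,281),(306,312),(150,286)]),"top",[.6,-.3,0]))
p=np.array([0,0,0.])
E
```

```text
case (array([ 0.5675496 ,  0.03132696, -0.15152417]), np.float64(2.556058917671367))
steel (array([ 0.50513485,  0.04341723, -0.1477814 ]), np.float64(0.3179777530766193))
block(len=y) (array([0.55438127, 0.3189985 , 0.13468126]), np.float64(0.5617965882958118))
pin(len=y) (array([0.42143055, 0.30246926, 0.28435035]), np.float64(0.7191592426101432))
div (array([ 0.51166546, -0.28990243, -0.20133239]), np.float64(0.23171214836757983))
rib (array([ 0.51099259, -0.2897838 , -0.20028295]), np.float64(0.09218754750389208))
```

The case outline fits poorly (2.6 px) while the steel block fits well. I'll overlay the model on both views to settle it.

Run:
```python
from h import *
def rect(a,b,z,cx=0): return np.array([(cx+a,b,z),(cx+a,-b,z),(cx-a,-b,z),(cx-a,b,z)])
c1=lambda L:(np.array(L)+.5)/4-.5+[160,150]
cav,e=fit(rect(.0265,.054,.018,.064),c1([(512,133),(680,152),(672,240),(497,218)]),"top",[.57,.03,-.15]);print(cav,e)
px=c1([(468,47),(735,82),(687,494),(414,458)])
s=least_squares(lambda p:(project(world(p[:3],rect(p[3],p[4],.066)),"top")-px).ravel(),[.57,.03,-.15,.13,.09]);print("free size",s.x,s.fun.round(2))
st=np.array([.50513,.04342]);yaw=-.15
P=np.array([*(st+.064*np.array([np.cos(yaw),np.sin(yaw)])),yaw]);print("P",P)
out=[]
for cam,box,sc in(("top",(262,158,90,120),5),("scene",(260,205,140,100),3)):
    im=cv2.imread(f"pics/{cam}0.png");x,y,w,h=box
    c=cv2.convertScaleAbs(cv2.resize(im[y:y+h,x:x+w],None,fx=sc,fy=sc,interpolation=cv2.INTER_CUBIC),alpha=1.5)
    for M,col in((rect(.12,.075,.066),(0,255,0)),(rect(.132,.087,.066),(255,255,0)),(rect(.138,.093,.066),(0,0,255)),(rect(.0265,.054,.018,.064),(255,0,255)),(rect(.0325,.06,.018,.064),(255,0,0)),(rect(.03,.03,.032,-.064),(0,255,255)),(rect(.132,.087,0),(0,0,0))):
        q=((project(world(P,M),cam)-[x,y]+.5)*sc-.5)
        cv2.polylines(c,[np.int32(q.round())],True,col,1)
    out.append(c)
H=600;cv=np.zeros((H,880,3),np.uint8)
cv[:600,:450]=out[0];cv[:300,455:875]=out[1]
cv2.imwrite("pics/ov.png",cv2.resize(cv,(800,545)))
```

```text
[ 0.56648968  0.03261008 -0.1539934 ] 1.0045947144282024
free size [ 0.56716772  0.03130184 -0.15142634  0.13239606  0.08587449] [ 0.29  0.57  0.27 -0.5  -0.17 -0.38 -0.38  0.3 ]
P [ 0.56841135  0.03385596 -0.15      ]
```

View pics/ov.png

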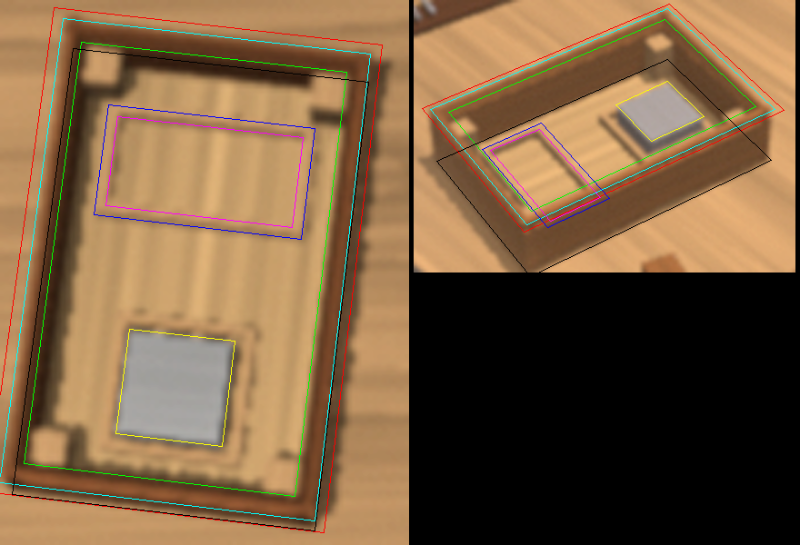

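The visible outline matches 264 x 174 at the top. The free-size fit puts the case at (0.567, 0.0315), yaw -0.151, and the steel block agrees to within its looseness. Now the move to the sanding block.

```bash
python3 -c "
from h import *
to(.5544,.3190,.1347,.013)"
```

```text
pos [0.1631 0.6287 0.2304] tilt 0.09 move now-axes mm [-456.5 -201.1  217.8] twist 1.1822 after twist mm [-359.1  346.2  217.8] w 1.001 t 0.1 q7 -0.06
```

drive_tool(targets=[{"tx": -0.046, "ty": -0.02}, {"tx": -0.046, "ty": -0.02}, {"tx": -0.046, "ty": -0.02}, {"tx": -0.046, "ty": -0.02}, {"tx": -0.046, "ty": -0.02}])

```text
validation failed for argument at $.ta...
```

drive_tool(targets=[{"tx": -0.046, "ty": -0.02}, {"tx": -0.046, "ty": -0.02}, {"tx": -0.046, "ty": -0.02}, {"tx": -0.046, "ty": -0.02}, {"tx": -0.042, "ty": -0.02}])

```text
validation failed for argument at $.ta...
```

drive_tool(targets=[{"twist": 0.17}, {"twist": 0.17}, {"twist": 0.17}, {"twist": 0.17}, {"twist": 0.17}])

```text
validation failed for argument at $.ta...
```

drive_tool(targets=[{"twist": 0.17, "tz": 0.02}, {"twist": 0.162, "tz": 0.04}, {"tz": 0.04}, {"tz": 0.02}, {}])

```text
validation failed for argument at $.ta...
```

```bash
python3 -c "
from h import *
to(.5544,.3190,.1347,.013)"
```

```text
pos [0.1631 0.6287 0.2304] tilt 0.09 move now-axes mm [-456.5 -201.1  217.8] twist 1.1822 after twist mm [-359.1  346.2  217.8] w 1.001 t 0.1 q7 -0.06
```

Every row probably needs all five keys.

drive_tool(targets=[{"tx": -0.046, "ty": -0.02, "tz": 0, "twist": 0, "jaw": 0}, {"tx": -0.046, "ty": -0.02, "tz": 0, "twist": 0, "jaw": 0}, {"tx": -0.046, "ty": -0.02, "tz": 0, "twist": 0, "jaw": 0}, {"tx": -0.046, "ty": -0.02, "tz": 0, "twist": 0, "jaw": 0}, {"tx": -0.046, "ty": -0.02, "tz": 0, "twist": 0, "jaw": 0}])

```text
t: 0.72
position: [0.3618, 0.4733, 0.231]
orientation: [-0.398, -3.116, 0.001]
ft_force: [0.0, 0.6, 0.5]
width: 1.003
gripper_force: 0.0
```

drive_tool(targets=[{"tx": -0.046, "ty": -0.02, "tz": 0, "twist": 0, "jaw": 0}, {"tx": -0.046, "ty": -0.02, "tz": 0, "twist": 0, "jaw": 0}, {"tx": -0.046, "ty": -0.02, "tz": 0, "twist": 0, "jaw": 0}, {"tx": -0.046, "ty": -0.02, "tz": 0, "twist": 0, "jaw": 0}, {"tx": -0.042, "ty": -0.02, "tz": 0, "twist": 0, "jaw": 0}])

```text
t: 1.35
position: [0.5555, 0.3196, 0.2309]
orientation: [-0.398, -3.116, 0.001]
ft_force: [0.9, 0.8, 0.2]
width: 1.001
gripper_force: 0.0
```

drive_tool(targets=[{"tx": 0, "ty": 0, "tz": 0, "twist": 0.17, "jaw": 0}, {"tx": 0, "ty": 0, "tz": 0, "twist": 0.17, "jaw": 0}, {"tx": 0, "ty": 0, "tz": 0, "twist": 0.17, "jaw": 0}, {"tx": 0, "ty": 0, "tz": 0, "twist": 0.17, "jaw": 0}, {"tx": 0, "ty": 0, "tz": 0, "twist": 0.17, "jaw": 0}])

```text
t: 1.98
position: [0.5541, 0.3209, 0.2308]
orientation: [-1.654, -2.67, 0.001]
ft_force: [-0.2, 0.3, 0.1]
width: 1.0
gripper_force: 0.0
```

drive_tool(targets=[{"tx": 0, "ty": 0, "tz": 0.02, "twist": 0.17, "jaw": 0}, {"tx": 0, "ty": 0, "tz": 0.04, "twist": 0.162, "jaw": 0}, {"tx": 0, "ty": 0, "tz": 0.04, "twist": 0, "jaw": 0}, {"tx": 0, "ty": 0, "tz": 0.02, "twist": 0, "jaw": 0}, {"tx": 0, "ty": 0, "tz": 0, "twist": 0, "jaw": 0}])

```text
t: 2.6
position: [0.5537, 0.3206, 0.1099]
orientation: [-2.066, -2.366, 0.005]
ft_force: [0.8, -0.5, -0.2]
width: 0.999
gripper_force: 0.0
```

```bash
python3 -c "
from h import *
to(.5544,.3190,.1347,.013)"
```

```text
pos [0.5537 0.3206 0.1099] tilt 0.17 move now-axes mm [-1.5  0.8 96.9] twist 0.0003 after twist mm [-1.5  0.8 96.9] w 0.999 t 2.6 q7 -0.23
```

drive_tool(targets=[{"tx": -0.0015, "ty": 0.001, "tz": 0.04, "twist": 0, "jaw": 0}, {"tx": 0, "ty": 0, "tz": 0.03, "twist": 0, "jaw": 0}, {"tx": 0, "ty": 0, "tz": 0.018, "twist": 0, "jaw": 0}, {"tx": 0, "ty": 0, "tz": 0.008, "twist": 0, "jaw": 0}, {"tx": 0, "ty": 0, "tz": 0, "twist": 0, "jaw": 0.3}], newtons=40)

```text
t: 3.22
position: [0.5561, 0.3199, 0.0159]
orientation: [2.067, 2.366, 0.001]
ft_force: [0.2, -0.1, 0.5]
width: 0.819
gripper_force: 0.0
```

drive_tool(targets=[{"tx": 0, "ty": 0, "tz": 0, "twist": 0, "jaw": 1}, {"tx": 0, "ty": 0, "tz": 0, "twist": 0, "jaw": 1}, {"tx": 0, "ty": 0, "tz": 0, "twist": 0, "jaw": 1}, {"tx": 0, "ty": 0, "tz": 0, "twist": 0, "jaw": 1}, {"tx": 0, "ty": 0, "tz": 0, "twist": 0, "jaw": 1}])

```text
t: 3.85
position: [0.5564, 0.3202, 0.0167]
orientation: [2.066, 2.366, 0.003]
ft_force: [-0.8, -0.4, 5.7]
width: 0.515
gripper_force: 43.0
```

drive_tool(targets=[{"tx": 0, "ty": 0, "tz": 0, "twist": 0, "jaw": 1}, {"tx": 0, "ty": 0, "tz": -0.01, "twist": 0, "jaw": 1}, {"tx": 0, "ty": 0, "tz": -0.04, "twist": 0, "jaw": 1}, {"tx": 0, "ty": 0, "tz": -0.05, "twist": 0, "jaw": 1}, {"tx": 0, "ty": 0, "tz": -0.04, "twist": 0, "jaw": 1}])

```text
t: 4.47
position: [0.5558, 0.3197, 0.1576]
orientation: [2.067, 2.366, 0.002]
ft_force: [-0.1, 0.1, -1.3]
width: 0.514
gripper_force: 42.2
```

```bash
python3 -c "
from h import *
to(.6303,.0219,-.151,.12)"
```

```text
pos [0.5558 0.3197 0.1576] tilt 0.07 move now-axes mm [-305.1   33.8   37.5] twist 0.2857 after twist mm [-283.2  118.4   37.5] w 0.514 t 4.475 q7 -0.24
```

drive_tool(targets=[{"tx": 0, "ty": 0, "tz": 0, "twist": 0.143, "jaw": 1}, {"tx": 0, "ty": 0, "tz": 0, "twist": 0.143, "jaw": 1}, {"tx": -0.035, "ty": 0.0145, "tz": 0, "twist": 0, "jaw": 1}, {"tx": -0.045, "ty": 0.019, "tz": 0, "twist": 0, "jaw": 1}, {"tx": -0.045, "ty": 0.019, "tz": 0, "twist": 0, "jaw": 1}])

```text
t: 5.1
position: [0.5886, 0.187, 0.1556]
orientation: [2.382, 2.048, 0.0]
ft_force: [0.9, -0.1, -0.5]
width: 0.512
gripper_force: 42.2
```

drive_tool(targets=[{"tx": -0.045, "ty": 0.019, "tz": 0, "twist": 0, "jaw": 1}, {"tx": -0.045, "ty": 0.019, "tz": 0, "twist": 0, "jaw": 1}, {"tx": -0.04, "ty": 0.016, "tz": 0, "twist": 0, "jaw": 1}, {"tx": -0.028, "ty": 0.012, "tz": 0.01, "twist": 0, "jaw": 1}, {"tx": 0, "ty": 0, "tz": 0.02, "twist": 0, "jaw": 1}])

```text
t: 5.72
position: [0.6311, 0.0182, 0.1262]
orientation: [2.386, 2.039, 0.002]
ft_force: [-0.9, 0.8, -2.1]
width: 0.519
gripper_force: 42.2
```

Run:
```python
from h import *
from workcell import read_camera
to(.6303,.0219,-.151,.0255)
im=read_camera("scene");cv2.imwrite("pics/s1.png",im)
cv2.imwrite("pics/s1c.png",cv2.convertScaleAbs(cv2.resize(im[150:310,240:420],None,fx=3,fy=3,interpolation=cv2.INTER_CUBIC),alpha=1.4))
```

```text
pos [0.6311 0.0182 0.1262] tilt 0.18 move now-axes mm [  3.6  -1.7 100.6] twist -0.0056 after twist mm [  3.6  -1.7 100.6] w 0.519 t 5.725 q7 0.03
```

View pics/s1c.png

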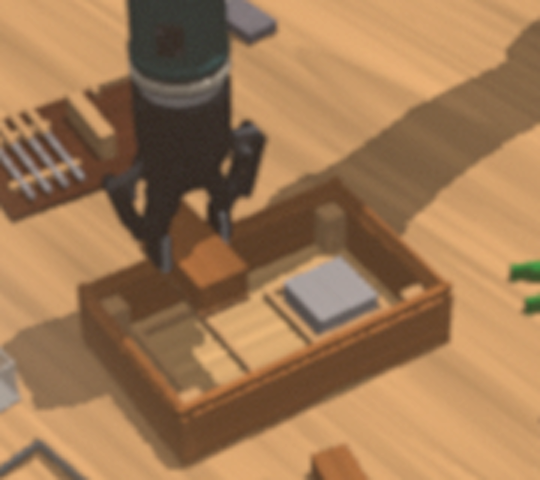

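The block hangs level over the cavity (crop (210,270)), clear of the walls. I'll correct the position, go down to just above the fence, and cross-check the case pose from the lip corners in this view.

drive_tool(targets=[{"tx": 0.0035, "ty": -0.0015, "tz": 0.02, "twist": -0.006, "jaw": 1}, {"tx": 0, "ty": 0, "tz": 0.03, "twist": 0, "jaw": 1}, {"tx": 0, "ty": 0, "tz": 0.025, "twist": 0, "jaw": 1}, {"tx": 0, "ty": 0, "tz": 0.01, "twist": 0, "jaw": 1}, {"tx": 0, "ty": 0, "tz": 0, "twist": 0, "jaw": 1}])

```text
t: 6.4
position: [0.6287, 0.0268, 0.0396]
orientation: [-2.374, -2.056, 0.002]
ft_force: [0.2, 0.2, -1.2]
width: 0.517
gripper_force: 42.2
```

Run:
```python
from h import *
def rect(a,b,z,cx=0): return np.array([(cx+a,b,z),(cx+a,-b,z),(cx-a,-b,z),(cx-a,b,z)])
c=lambda L:(np.array(L)+.5)/3-.5+[240,150]
px=c([(185,410),(80,284),(335,180),(451,288)])
for d in(0,.006): print(fit(rect(.132+d,.087+d,.066),px,"scene",[.57,.03,-.15]))
# block top-face corners in the scene before, to compare camera bias: steel top
print("steel",fit(rect(.03,.03,.032),c([(322,323),(285,287),(342,259),(379,293)]),"scene",[.5,.04,-.15]))
to(.6303,.0219,-.151,.0255)
```

```text
(array([ 0.57002517,  0.03361248, -0.15050201]), np.float64(1.112649297512084))
(array([ 0.56860937,  0.03217025, -0.14658464]), np.float64(3.012259802092079))
steel (array([ 0.50741993,  0.04810057, -0.1288379 ]), np.float64(0.6662249993645132))
pos [0.6287 0.0268 0.0396] tilt 0.08 move now-axes mm [-4.6  2.3 14. ] twist 0.0074 after twist mm [-4.6  2.4 14. ] w 0.517 t 6.4 q7 0.08
```

drive_tool(targets=[{"tx": -0.004, "ty": 0.003, "tz": 0, "twist": 0.007, "jaw": 1}, {"tx": 0, "ty": 0, "tz": 0, "twist": 0, "jaw": 1}, {"tx": 0, "ty": 0, "tz": 0, "twist": 0, "jaw": 1}, {"tx": 0, "ty": 0, "tz": 0, "twist": 0, "jaw": 1}, {"tx": 0, "ty": 0, "tz": 0, "twist": 0, "jaw": 1}])

```text
t: 7.02
position: [0.6316, 0.0215, 0.0404]
orientation: [-2.384, -2.046, -0.0]
ft_force: [-0.5, 0.4, -0.6]
width: 0.516
gripper_force: 42.2
```

```bash
python3 -c "
from h import *
to(.631,.0225,-.151,.0255)"
```

```text
pos [0.6316 0.0215 0.0404] tilt 0.01 move now-axes mm [ 0.9 -0.7 14.9] twist -0.001 after twist mm [ 0.9 -0.7 14.9] w 0.516 t 7.025 q7 0.08
```

drive_tool(targets=[{"tx": 0.001, "ty": -0.001, "tz": 0.005, "twist": 0, "jaw": 1}, {"tx": 0, "ty": 0, "tz": 0.004, "twist": 0, "jaw": 1}, {"tx": 0, "ty": 0, "tz": 0.003, "twist": 0, "jaw": 1}, {"tx": 0, "ty": 0, "tz": 0.002, "twist": 0, "jaw": 1}, {"tx": 0, "ty": 0, "tz": 0, "twist": 0, "jaw": 1}])

```text
t: 7.65
position: [0.6306, 0.0225, 0.0261]
orientation: [-2.384, -2.046, 0.0]
ft_force: [-0.3, 0.2, -1.7]
width: 0.518
gripper_force: 42.2
```

drive_tool(targets=[{"tx": 0, "ty": 0, "tz": 0.001, "twist": 0, "jaw": 1}, {"tx": 0, "ty": 0, "tz": 0.001, "twist": 0, "jaw": 1}, {"tx": 0, "ty": 0, "tz": 0.0005, "twist": 0, "jaw": 1}, {"tx": 0, "ty": 0, "tz": 0, "twist": 0, "jaw": 1}, {"tx": 0, "ty": 0, "tz": 0, "twist": 0, "jaw": 1}])

```text
t: 8.28
position: [0.6309, 0.0225, 0.0247]
orientation: [-2.384, -2.046, -0.001]
ft_force: [-3.3, 0.3, 4.5]
width: 0.518
gripper_force: 42.9
```

Contact came at the expected floor height (0.0247). Release gently and rise.

drive_tool(targets=[{"tx": 0, "ty": 0, "tz": 0, "twist": 0, "jaw": 0.42}, {"tx": 0, "ty": 0, "tz": 0, "twist": 0, "jaw": 0.36}, {"tx": 0, "ty": 0, "tz": 0, "twist": 0, "jaw": 0.36}, {"tx": 0, "ty": 0, "tz": -0.01, "twist": 0, "jaw": 0.36}, {"tx": 0, "ty": 0, "tz": -0.03, "twist": 0, "jaw": 0.36}])

```text
t: 8.9
position: [0.6296, 0.0224, 0.0633]
orientation: [-2.383, -2.045, 0.004]
ft_force: [0.1, -0.2, 1.4]
width: 0.642
gripper_force: 0.0
```

drive_tool(targets=[{"tx": 0, "ty": 0, "tz": -0.04, "twist": 0, "jaw": 0.36}, {"tx": 0, "ty": 0, "tz": -0.04, "twist": 0, "jaw": 0.36}, {"tx": 0, "ty": 0, "tz": -0.03, "twist": 0, "jaw": 0.36}, {"tx": 0, "ty": 0, "tz": 0, "twist": 0, "jaw": 0.36}, {"tx": 0, "ty": 0, "tz": 0, "twist": 0, "jaw": 0.36}])

```text
t: 9.52
position: [0.6303, 0.0227, 0.1736]
orientation: [-2.383, -2.046, 0.0]
ft_force: [-1.8, 0.1, -0.4]
width: 0.64
gripper_force: 0.0
```

```bash
python3 -c "
from h import *
to(.5113,-.2898,-.2008,.1)"
```

```text
pos [0.6303 0.0227 0.1736] tilt 0.03 move now-axes mm [-326.9  -70.3   73.6] twist 0.0488 after twist mm [-329.9  -54.2   73.6] w 0.64 t 9.525 q7 0.0
```

drive_tool(targets=[{"tx": -0.03, "ty": -0.006, "tz": 0, "twist": 0, "jaw": 0.62}, {"tx": -0.05, "ty": -0.011, "tz": 0, "twist": 0, "jaw": 0.62}, {"tx": -0.05, "ty": -0.011, "tz": 0, "twist": 0, "jaw": 0.62}, {"tx": -0.05, "ty": -0.011, "tz": 0, "twist": 0, "jaw": 0.62}, {"tx": -0.05, "ty": -0.011, "tz": 0, "twist": 0, "jaw": 0.62}])

```text
t: 10.15
position: [0.545, -0.1984, 0.1725]
orientation: [-2.382, -2.045, 0.002]
ft_force: [0.2, -0.0, -0.2]
width: 0.378
gripper_force: 0.0
```

drive_tool(targets=[{"tx": -0.05, "ty": -0.011, "tz": 0, "twist": 0, "jaw": 0.62}, {"tx": -0.047, "ty": -0.009, "tz": 0.02, "twist": 0, "jaw": 0.62}, {"tx": 0, "ty": 0, "tz": 0.04, "twist": 0.049, "jaw": 0.62}, {"tx": 0, "ty": 0, "tz": 0.02, "twist": 0, "jaw": 0.62}, {"tx": 0, "ty": 0, "tz": 0, "twist": 0, "jaw": 0.62}])

```text
t: 10.78
position: [0.5111, -0.2886, 0.0918]
orientation: [-2.428, -1.987, 0.003]
ft_force: [0.5, 0.5, 0.1]
width: 0.379
gripper_force: 0.0
```

Run:
```python
from h import *
from workcell import read_camera
to(.5113,-.2898,-.2008,.011)
im=read_camera("scene"); t=read_camera("top")
cv2.imwrite("pics/s2.png",im);cv2.imwrite("pics/t2.png",t)
a=cv2.resize(im[130:240,210:330],None,fx=3.3,fy=3.3,interpolation=cv2.INTER_CUBIC)
b=cv2.resize(t[155:280,255:355],None,fx=4,fy=4,interpolation=cv2.INTER_CUBIC)
o=np.zeros((500,800,3),np.uint8);o[:a.shape[0],:a.shape[1]]=a;o[:500,400:800]=b
cv2.imwrite("pics/p2.png",cv2.convertScaleAbs(o,alpha=1.5))
```

```text
pos [ 0.5111 -0.2886  0.0918] tilt 0.26 move now-axes mm [-1.2  0.8 80.8] twist 0.0017 after twist mm [-1.2  0.8 80.8] w 0.379 t 10.775 q7 0.59
```

View pics/p2.png

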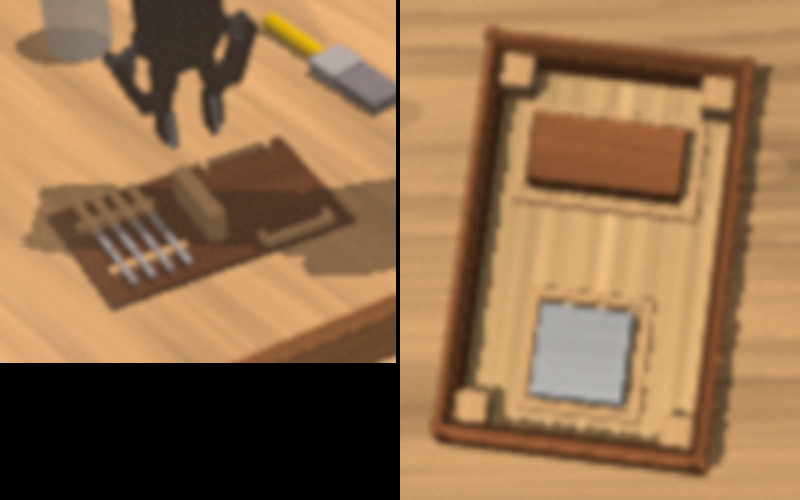

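The sanding block lies flat inside the fence (top face about (530..693, 113..200) in the right panel). In the left panel the gripper hovers centred above the rib. Descend and grip.

drive_tool(targets=[{"tx": -0.001, "ty": 0.001, "tz": 0.03, "twist": 0, "jaw": 0.62}, {"tx": 0, "ty": 0, "tz": 0.025, "twist": 0, "jaw": 0.62}, {"tx": 0, "ty": 0, "tz": 0.017, "twist": 0, "jaw": 0.62}, {"tx": 0, "ty": 0, "tz": 0.008, "twist": 0, "jaw": 0.62}, {"tx": 0, "ty": 0, "tz": 0, "twist": 0, "jaw": 0.7}], newtons=80)

```text
t: 11.5
position: [0.5131, -0.2913, 0.014]
orientation: [2.433, 1.987, 0.0]
ft_force: [-0.4, 0.0, 0.2]
width: 0.301
gripper_force: 0.0
```

drive_tool(targets=[{"tx": 0, "ty": 0, "tz": 0, "twist": 0, "jaw": 1}, {"tx": 0, "ty": 0, "tz": 0, "twist": 0, "jaw": 1}, {"tx": 0, "ty": 0, "tz": 0, "twist": 0, "jaw": 1}, {"tx": 0, "ty": 0, "tz": 0, "twist": 0, "jaw": 1}, {"tx": 0, "ty": 0, "tz": 0, "twist": 0, "jaw": 1}])

```text
t: 12.12
position: [0.513, -0.2915, 0.0147]
orientation: [2.433, 1.987, 0.001]
ft_force: [-2.5, 0.5, 6.1]
width: 0.169
gripper_force: 80.1
```

```bash
python3 -c "
from h import *
to(.5113,-.2898,-.2008,.011)"
```

```text
pos [ 0.513  -0.2915  0.0147] tilt 0.04 move now-axes mm [ 1.4 -2.   3.7] twist -0.0004 after twist mm [ 1.4 -2.   3.7] w 0.169 t 12.125 q7 0.65
```

Run:
```python
from h import *
def rect(a,b,z): return np.array([(a,b,z),(a,-b,z),(-a,-b,z),(-a,b,z)])
c=lambda L:(np.array(L)+.5)/3.3-.5+[210,130]
print("div scene",fit(rect(.117,.072,.006),c([(115,308),(48,218),(278,138),(355,215)]),"scene",[.51,-.29,-.2]))
c=lambda L:(np.array(L)+.5)/4-.5+[255,155]
print("case top",fit(rect(.132,.087,.066),c([(87,30),(355,62),(306,470),(33,436)]),"top",[.57,.03,-.15]))
c=lambda L:(np.array(L)+.5)/4-.5+[255,155]
print("placed block top",fit(rect(.0225,.05,.044),c([(130,113),(293,128),(284,201),(125,186)]),"top",[.63,.02,-.15]))
```

```text
div scene (array([ 0.51363183, -0.28815999, -0.17893594]), np.float64(0.438515325116559))
case top (array([ 0.56769179,  0.03177775, -0.1504701 ]), np.float64(0.43376151999417034))
placed block top (array([ 0.6299481 ,  0.02316864, -0.12580004]), np.float64(0.7291834170727296))
```

drive_tool(targets=[{"tx": 0, "ty": 0, "tz": -0.01, "twist": 0, "jaw": 1}, {"tx": 0, "ty": 0, "tz": -0.03, "twist": 0, "jaw": 1}, {"tx": 0, "ty": 0, "tz": -0.04, "twist": 0, "jaw": 1}, {"tx": 0, "ty": 0, "tz": -0.04, "twist": 0, "jaw": 1}, {"tx": 0, "ty": 0, "tz": -0.02, "twist": 0, "jaw": 1}])

```text
t: 12.75
position: [0.5137, -0.2916, 0.1561]
orientation: [2.431, 1.986, 0.003]
ft_force: [-0.1, 1.0, -2.8]
width: 0.17
gripper_force: 79.1
```

Run:
```python
from h import *
to(.569,.0305,-.151,.154)
```

```text
pos [ 0.5137 -0.2916  0.1561] tilt 0.19 move now-axes mm [326.7 -10.1   1.9] twist -0.05 after twist mm [326.8   6.2   1.9] w 0.17 t 12.75 q7 0.55
```

Both cameras agree on the shift from divider to case: (56.4, 321.6) mm. The target TCP is (0.5694, 0.0301) with heading -0.151.

drive_tool(targets=[{"tx": 0.015, "ty": 0, "tz": 0, "twist": -0.05, "jaw": 1}, {"tx": 0.035, "ty": 0.001, "tz": 0, "twist": 0, "jaw": 1}, {"tx": 0.045, "ty": 0.001, "tz": 0, "twist": 0, "jaw": 1}, {"tx": 0.045, "ty": 0.001, "tz": 0, "twist": 0, "jaw": 1}, {"tx": 0.045, "ty": 0.001, "tz": 0, "twist": 0, "jaw": 1}])

```text
t: 13.38
position: [0.5442, -0.106, 0.1517]
orientation: [-2.377, -2.049, 0.003]
ft_force: [0.8, -0.7, -2.6]
width: 0.168
gripper_force: 78.9
```

drive_tool(targets=[{"tx": 0.045, "ty": 0.001, "tz": 0, "twist": 0, "jaw": 1}, {"tx": 0.045, "ty": 0.001, "tz": 0, "twist": 0, "jaw": 1}, {"tx": 0.035, "ty": 0, "tz": 0, "twist": 0, "jaw": 1}, {"tx": 0.016, "ty": 0, "tz": 0, "twist": 0, "jaw": 1}, {"tx": 0, "ty": 0, "tz": 0, "twist": 0, "jaw": 1}])

```text
t: 14.0
position: [0.5677, 0.031, 0.1526]
orientation: [-2.379, -2.05, 0.003]
ft_force: [-1.9, -1.1, -3.1]
width: 0.169
gripper_force: 78.9
```

drive_tool(targets=[{"tx": 0, "ty": 0, "tz": 0.02, "twist": 0, "jaw": 1}, {"tx": 0, "ty": 0, "tz": 0.02, "twist": 0, "jaw": 1}, {"tx": 0, "ty": 0, "tz": 0, "twist": 0, "jaw": 1}, {"tx": 0, "ty": 0, "tz": 0, "twist": 0, "jaw": 1}, {"tx": 0, "ty": 0, "tz": 0, "twist": 0, "jaw": 1}])

```text
t: 14.62
position: [0.5692, 0.0295, 0.1147]
orientation: [2.383, 2.046, 0.002]
ft_force: [0.1, 0.6, -3.3]
width: 0.172
gripper_force: 78.8
```

Run:
```python
from h import *
to(.5694,.0301,-.151,.0647)
```

```text
pos [0.5692 0.0295 0.1147] tilt 0.09 move now-axes mm [ 0.7  0.1 50. ] twist -0.0007 after twist mm [ 0.7  0.1 50. ] w 0.172 t 14.625 q7 0.02
```

drive_tool(targets=[{"tx": 0.0005, "ty": 0, "tz": 0.015, "twist": 0, "jaw": 1}, {"tx": 0, "ty": 0, "tz": 0.01, "twist": 0, "jaw": 1}, {"tx": 0, "ty": 0, "tz": 0.005, "twist": 0, "jaw": 1}, {"tx": 0, "ty": 0, "tz": 0, "twist": 0, "jaw": 1}, {"tx": 0, "ty": 0, "tz": 0, "twist": 0, "jaw": 1}])

```text
t: 15.25
position: [0.5688, 0.0304, 0.0839]
orientation: [2.383, 2.047, 0.0]
ft_force: [0.4, -0.0, -3.0]
width: 0.166
gripper_force: 79.1
```

drive_tool(targets=[{"tx": 0, "ty": 0, "tz": 0.003, "twist": 0, "jaw": 1}, {"tx": 0, "ty": 0, "tz": 0.003, "twist": 0, "jaw": 1}, {"tx": 0, "ty": 0, "tz": 0.003, "twist": 0, "jaw": 1}, {"tx": 0, "ty": 0, "tz": 0.001, "twist": 0, "jaw": 1}, {"tx": 0, "ty": 0, "tz": 0, "twist": 0, "jaw": 1}])

```text
t: 15.88
position: [0.5686, 0.0305, 0.0737]
orientation: [-2.383, -2.047, 0.0]
ft_force: [0.5, 0.9, -2.9]
width: 0.169
gripper_force: 79.1
```

Run:
```python
from h import *
from workcell import read_camera
to(.5694,.0301,-.151,.0647)
im=read_camera("scene"); t=read_camera("top")
cv2.imwrite("pics/s3.png",im);cv2.imwrite("pics/t3.png",t)
a=cv2.resize(im[190:310,255:405],None,fx=3,fy=3,interpolation=cv2.INTER_CUBIC)
b=cv2.resize(t[155:280,260:348],None,fx=4,fy=4,interpolation=cv2.INTER_CUBIC)
o=np.zeros((500,802,3),np.uint8);o[:a.shape[0],:a.shape[1]]=a;o[:500,450:802]=b
cv2.imwrite("pics/p3.png",cv2.convertScaleAbs(o[:,:800],alpha=1.6))
```

```text
pos [0.5686 0.0305 0.0737] tilt 0.01 move now-axes mm [-0.2  0.9  9. ] twist -0.0001 after twist mm [-0.2  0.9  9. ] w 0.169 t 15.875 q7 0.05
```

View pics/p3.png

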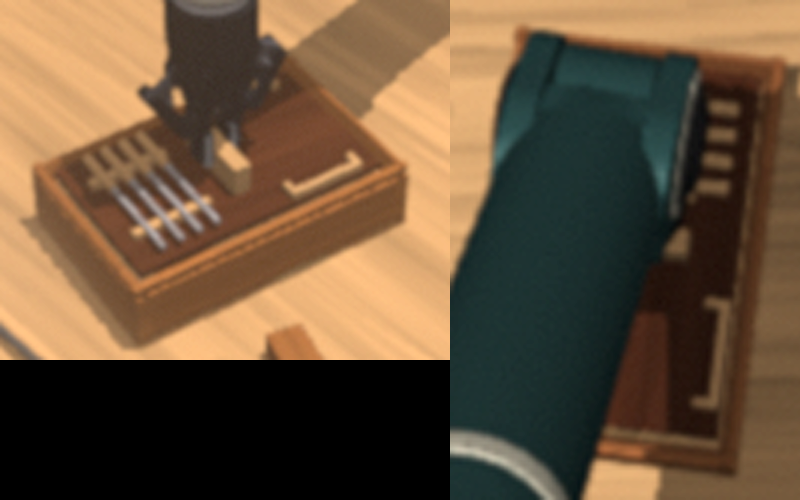

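The divider is inside the lip with an even gap all round (corners near (40,170), (140,290) and (405,170) in the left panel), and there is no contact force. Lower slowly.

drive_tool(targets=[{"tx": 0, "ty": 0.0005, "tz": 0.002, "twist": 0, "jaw": 1}, {"tx": 0, "ty": 0, "tz": 0.002, "twist": 0, "jaw": 1}, {"tx": 0, "ty": 0, "tz": 0.002, "twist": 0, "jaw": 1}, {"tx": 0, "ty": 0, "tz": 0.001, "twist": 0, "jaw": 1}, {"tx": 0, "ty": 0, "tz": 0, "twist": 0, "jaw": 1}])

```text
t: 16.6
position: [0.5691, 0.0304, 0.0667]
orientation: [-2.383, -2.047, 0.0]
ft_force: [0.1, 0.4, -3.0]
width: 0.165
gripper_force: 79.1
```

drive_tool(targets=[{"tx": 0, "ty": 0, "tz": 0.001, "twist": 0, "jaw": 1}, {"tx": 0, "ty": 0, "tz": 0.001, "twist": 0, "jaw": 1}, {"tx": 0, "ty": 0, "tz": 0.0005, "twist": 0, "jaw": 1}, {"tx": 0, "ty": 0, "tz": 0, "twist": 0, "jaw": 1}, {"tx": 0, "ty": 0, "tz": 0, "twist": 0, "jaw": 1}])

```text
t: 17.23
position: [0.5692, 0.0304, 0.0647]
orientation: [-2.383, -2.047, -0.0]
ft_force: [-3.1, 0.2, 4.9]
width: 0.168
gripper_force: 79.9
```

Seated exactly at 0.0647. Open (staying clear of the files) and rise.

drive_tool(targets=[{"tx": 0, "ty": 0, "tz": 0, "twist": 0, "jaw": 0.75}, {"tx": 0, "ty": 0, "tz": 0, "twist": 0, "jaw": 0.66}, {"tx": 0, "ty": 0, "tz": 0, "twist": 0, "jaw": 0.66}, {"tx": 0, "ty": 0, "tz": -0.01, "twist": 0, "jaw": 0.66}, {"tx": 0, "ty": 0, "tz": -0.03, "twist": 0, "jaw": 0.66}])

```text
t: 17.85
position: [0.5681, 0.0302, 0.104]
orientation: [-2.382, -2.046, 0.004]
ft_force: [0.5, 0.4, -0.7]
width: 0.337
gripper_force: 0.0
```

drive_tool(targets=[{"tx": 0, "ty": 0, "tz": -0.04, "twist": 0, "jaw": 0.5}, {"tx": 0, "ty": 0, "tz": -0.04, "twist": 0, "jaw": 0.2}, {"tx": 0, "ty": 0, "tz": -0.01, "twist": 0, "jaw": 0.2}, {"tx": 0, "ty": 0, "tz": 0, "twist": 0, "jaw": 0.2}, {"tx": 0, "ty": 0, "tz": 0, "twist": 0, "jaw": 0.2}])

```text
t: 18.48
position: [0.5682, 0.0305, 0.1931]
orientation: [-2.382, -2.047, 0.003]
ft_force: [0.1, 0.1, -0.3]
width: 0.799
gripper_force: 0.0
```

Run:
```python
from h import *
# pin: length frame yaw .284 (pin +x = +y_frame, notch to +y). grasp 22 mm toward solid end (-y of frame) from centre
p=np.array([.4214,.3025,.2844]); g=world(p,[(0,-.022,0)])[0]; print(g)
g[0]+=.002; g[1]+=-0.000
to(g[0],g[1],p[2],.1)
```

```text
[0.4275728  0.28138374 0.        ]
pos [0.5682 0.0305 0.1931] tilt 0.13 move now-axes mm [ 227.3 -174.6   93.3] twist -0.4353 after twist mm [279.7 -62.5  93.3] w 0.799 t 18.475 q7 -0.04
```

drive_tool(targets=[{"tx": 0, "ty": 0, "tz": 0, "twist": -0.145, "jaw": 0.2}, {"tx": 0, "ty": 0, "tz": 0, "twist": -0.145, "jaw": 0.2}, {"tx": 0, "ty": 0, "tz": 0, "twist": -0.145, "jaw": 0.2}, {"tx": 0.048, "ty": -0.01, "tz": 0, "twist": 0, "jaw": 0.2}, {"tx": 0.048, "ty": -0.01, "tz": 0, "twist": 0, "jaw": 0.2}])

```text
t: 19.1
position: [0.5218, 0.1171, 0.1927]
orientation: [-1.887, -2.51, 0.004]
ft_force: [-0.4, 0.7, -0.5]
width: 0.801
gripper_force: 0.0
```

drive_tool(targets=[{"tx": 0.048, "ty": -0.01, "tz": 0, "twist": 0, "jaw": 0.2}, {"tx": 0.048, "ty": -0.01, "tz": 0, "twist": 0, "jaw": 0.2}, {"tx": 0.048, "ty": -0.011, "tz": 0.04, "twist": 0, "jaw": 0.2}, {"tx": 0.046, "ty": -0.011, "tz": 0.05, "twist": 0, "jaw": 0.2}, {"tx": 0, "ty": 0, "tz": 0.04, "twist": 0, "jaw": 0.2}])

```text
t: 19.73
position: [0.4286, 0.2862, 0.0668]
orientation: [-1.875, -2.518, 0.003]
ft_force: [-0.2, -0.3, 0.0]
width: 0.795
gripper_force: 0.0
```

drive_tool(targets=[{"tx": 0, "ty": 0, "tz": 0.02, "twist": 0, "jaw": 0.2}, {"tx": 0, "ty": 0, "tz": 0.01, "twist": 0, "jaw": 0.2}, {"tx": 0, "ty": 0, "tz": 0, "twist": 0, "jaw": 0.2}, {"tx": 0, "ty": 0, "tz": 0, "twist": 0, "jaw": 0.2}, {"tx": 0, "ty": 0, "tz": 0, "twist": 0, "jaw": 0.2}])

```text
t: 20.35
position: [0.4325, 0.2835, 0.0404]
orientation: [1.885, 2.513, 0.003]
ft_force: [0.3, -0.7, -0.3]
width: 0.798
gripper_force: 0.0
```

Run:
```python
from h import *
from workcell import read_camera
g=world(np.array([.4214,.3025,.2844]),[(0,-.014,0)])[0]; g[0]+=.002
to(g[0],g[1],.2844,.002)
im=read_camera("scene"); t=read_camera("top")
cv2.imwrite("pics/s4.png",im);cv2.imwrite("pics/t4.png",t)
a=cv2.resize(im[240:330,400:500],None,fx=4,fy=4,interpolation=cv2.INTER_CUBIC)
b=cv2.resize(im[190:310,262:395],None,fx=3,fy=3,interpolation=cv2.INTER_CUBIC)
o=np.zeros((500,800,3),np.uint8);o[:a.shape[0],:a.shape[1]]=a;o[:b.shape[0],400:400+b.shape[1]]=b
cv2.imwrite("pics/p4.png",cv2.convertScaleAbs(o,alpha=1.6))
```

```text
pos [0.4325 0.2835 0.0404] tilt 0.11 move now-axes mm [ 6.7 -3.5 38.4] twist -0.0007 after twist mm [ 6.7 -3.5 38.4] w 0.798 t 20.35 q7 -0.14
```

View pics/p4.png

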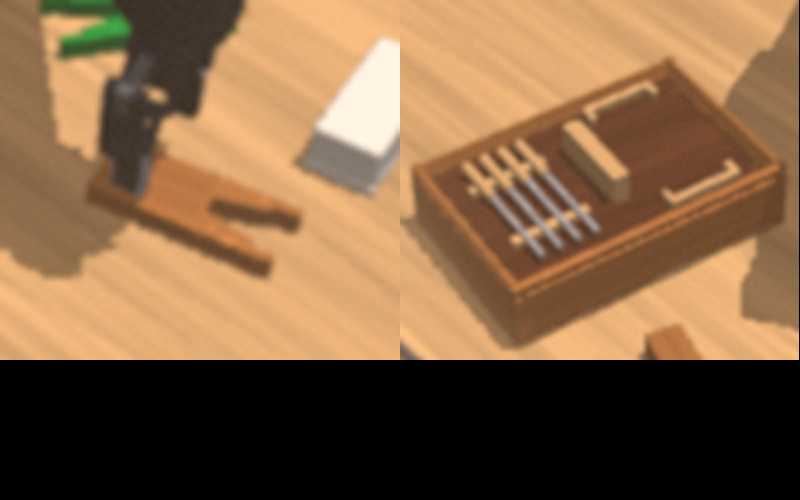

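The divider sits level in the case (right panel). In the left panel the fingers straddle the solid part of the brown pin. Correct the position and descend carefully.

drive_tool(targets=[{"tx": 0.0065, "ty": -0.0035, "tz": 0.008, "twist": 0, "jaw": 0.2}, {"tx": 0, "ty": 0, "tz": 0.01, "twist": 0, "jaw": 0.2}, {"tx": 0, "ty": 0, "tz": 0.01, "twist": 0, "jaw": 0.2}, {"tx": 0, "ty": 0, "tz": 0.005, "twist": 0, "jaw": 0.2}, {"tx": 0, "ty": 0, "tz": 0, "twist": 0, "jaw": 0.2}], newtons=40)

```text
t: 21.08
position: [0.4266, 0.288, 0.0059]
orientation: [-1.885, -2.513, 0.002]
ft_force: [-0.2, -0.2, -0.8]
width: 0.8
gripper_force: 0.0
```

drive_tool(targets=[{"tx": 0, "ty": 0, "tz": 0.002, "twist": 0, "jaw": 0.2}, {"tx": 0, "ty": 0, "tz": 0.002, "twist": 0, "jaw": 0.2}, {"tx": 0, "ty": 0, "tz": 0, "twist": 0, "jaw": 0.2}, {"tx": 0, "ty": 0, "tz": 0, "twist": 0, "jaw": 0.35}, {"tx": 0, "ty": 0, "tz": 0, "twist": 0, "jaw": 0.35}])

```text
t: 21.7
position: [0.4269, 0.2885, 0.0026]
orientation: [1.885, 2.513, 0.0]
ft_force: [-0.4, -0.0, 0.7]
width: 0.652
gripper_force: 0.0
```

Run:
```python
from h import *
g=world(np.array([.4214,.3025,.2844]),[(0,-.014,0)])[0]; g[0]+=.002
to(g[0],g[1],.2844,.002);print(readout.sense()["ft_force"])
```

```text
pos [0.4269 0.2885 0.0026] tilt 0.02 move now-axes mm [0.4 0.6 0.6] twist -0.0004 after twist mm [0.4 0.6 0.6] w 0.652 t 21.7 q7 -0.13
[-3.72946174e-01 -3.30206650e-04  7.18656308e-01]
```

drive_tool(targets=[{"tx": 0, "ty": 0.0005, "tz": 0, "twist": 0, "jaw": 1}, {"tx": 0, "ty": 0, "tz": 0, "twist": 0, "jaw": 1}, {"tx": 0, "ty": 0, "tz": 0, "twist": 0, "jaw": 1}, {"tx": 0, "ty": 0, "tz": 0, "twist": 0, "jaw": 1}, {"tx": 0, "ty": 0, "tz": 0, "twist": 0, "jaw": 1}])

```text
t: 22.32
position: [0.427, 0.2885, 0.0028]
orientation: [-1.884, -2.513, 0.001]
ft_force: [-1.4, -1.0, 5.4]
width: 0.572
gripper_force: 41.5
```

Run:
```python
from h import *
g=world(np.array([.4214,.3025,.2844]),[(0,-.014,0)])[0]; g[0]+=.002
to(g[0],g[1],.2844,.002)
```

```text
pos [0.427  0.2885 0.0028] tilt 0.04 move now-axes mm [0.4 0.5 0.8] twist -0.0003 after twist mm [0.4 0.5 0.8] w 0.572 t 22.325 q7 -0.13
```

drive_tool(targets=[{"tx": 0, "ty": 0, "tz": -0.01, "twist": 0, "jaw": 1}, {"tx": 0, "ty": 0, "tz": -0.03, "twist": 0, "jaw": 1}, {"tx": 0, "ty": 0, "tz": -0.05, "twist": 0, "jaw": 1}, {"tx": 0, "ty": 0, "tz": -0.05, "twist": 0, "jaw": 1}, {"tx": 0, "ty": 0, "tz": -0.03, "twist": 0, "jaw": 1}])

```text
t: 22.95
position: [0.4281, 0.289, 0.1755]
orientation: [1.885, 2.513, 0.006]
ft_force: [-0.8, 0.1, -0.5]
width: 0.573
gripper_force: 41.9
```

Run:
```python
from h import *
C=np.array([.5694,.0301,-.151])   # divider centre in robot terms (tool on rib)
# camera->robot shift (+.0017,-.0017); divider centre true = TCP at rib minus tool offset ~ same shift
b=world(C,[(-.064,-.014,0)])[0]; print(b)
to(b[0],b[1],-.151,.17)
```

```text
[0.50402227 0.02588662 0.        ]
pos [0.4281 0.289  0.1755] tilt 0.21 move now-axes mm [-273.9   -0.7    5.1] twist 0.4347 after twist mm [-248.7  114.7    5.1] w 0.573 t 22.95 q7 -0.24
```

drive_tool(targets=[{"tx": 0, "ty": 0, "tz": 0, "twist": 0.145, "jaw": 1}, {"tx": 0, "ty": 0, "tz": 0, "twist": 0.145, "jaw": 1}, {"tx": 0, "ty": 0, "tz": 0, "twist": 0.145, "jaw": 1}, {"tx": -0.04, "ty": 0.019, "tz": 0, "twist": 0, "jaw": 1}, {"tx": -0.045, "ty": 0.02, "tz": 0, "twist": 0, "jaw": 1}])

```text
t: 23.58
position: [0.4532, 0.1983, 0.1729]
orientation: [2.38, 2.05, 0.001]
ft_force: [0.7, -0.2, -0.9]
width: 0.571
gripper_force: 41.9
```

drive_tool(targets=[{"tx": -0.045, "ty": 0.02, "tz": 0, "twist": 0, "jaw": 1}, {"tx": -0.045, "ty": 0.02, "tz": 0, "twist": 0, "jaw": 1}, {"tx": -0.042, "ty": 0.02, "tz": 0, "twist": 0, "jaw": 1}, {"tx": -0.03, "ty": 0.015, "tz": 0, "twist": 0, "jaw": 1}, {"tx": 0, "ty": 0, "tz": 0, "twist": 0, "jaw": 1}])

```text
t: 24.2
position: [0.5033, 0.0241, 0.1731]
orientation: [2.387, 2.04, 0.001]
ft_force: [0.3, 0.8, -1.7]
width: 0.574
gripper_force: 41.9
```

drive_tool(targets=[{"tx": 0, "ty": 0, "tz": 0.03, "twist": 0, "jaw": 1}, {"tx": 0, "ty": 0, "tz": 0.04, "twist": 0, "jaw": 1}, {"tx": 0, "ty": 0, "tz": 0.02, "twist": 0, "jaw": 1}, {"tx": 0, "ty": 0, "tz": 0, "twist": 0, "jaw": 1}, {"tx": 0, "ty": 0, "tz": 0, "twist": 0, "jaw": 1}])

```text
t: 24.82
position: [0.5034, 0.0278, 0.0834]
orientation: [2.382, 2.048, 0.002]
ft_force: [0.0, -0.2, 0.2]
width: 0.57
gripper_force: 41.8
```

Run:
```python
from h import *
from workcell import read_camera
to(.5042,.0270,-.151,.0588)
im=read_camera("scene");cv2.imwrite("pics/s5.png",im)
cv2.imwrite("pics/p5.png",cv2.convertScaleAbs(cv2.resize(im[180:300,260:400],None,fx=5,fy=5,interpolation=cv2.INTER_CUBIC),alpha=1.6))
```

```text
pos [0.5034 0.0278 0.0834] tilt 0.08 move now-axes mm [-0.7  0.9 24.6] twist 0.0007 after twist mm [-0.7  0.9 24.6] w 0.57 t 24.825 q7 0.04
```

drive_tool(targets=[{"tx": -0.0005, "ty": 0.001, "tz": 0.006, "twist": 0, "jaw": 1}, {"tx": 0, "ty": 0, "tz": 0.004, "twist": 0, "jaw": 1}, {"tx": 0, "ty": 0, "tz": 0.003, "twist": 0, "jaw": 1}, {"tx": 0, "ty": 0, "tz": 0.002, "twist": 0, "jaw": 1}, {"tx": 0, "ty": 0, "tz": 0, "twist": 0, "jaw": 1}])

```text
t: 25.5
position: [0.5036, 0.0265, 0.0673]
orientation: [-2.383, -2.047, 0.0]
ft_force: [-0.3, -0.3, -0.8]
width: 0.569
gripper_force: 41.9
```

drive_tool(targets=[{"tx": 0, "ty": 0, "tz": 0.002, "twist": 0, "jaw": 1}, {"tx": 0, "ty": 0, "tz": 0.002, "twist": 0, "jaw": 1}, {"tx": 0, "ty": 0, "tz": 0.001, "twist": 0, "jaw": 1}, {"tx": 0, "ty": 0, "tz": 0, "twist": 0, "jaw": 1}, {"tx": 0, "ty": 0, "tz": 0, "twist": 0, "jaw": 1}])

```text
t: 26.12
position: [0.5037, 0.0266, 0.0625]
orientation: [2.383, 2.047, 0.0]
ft_force: [-0.6, 0.1, -1.3]
width: 0.571
gripper_force: 41.9
```

```bash
python3 -c "
from h import *
to(.5042,.0270,-.151,.0588)"
```

```text
pos [0.5037 0.0266 0.0625] tilt 0.0 move now-axes mm [0.5 0.4 3.7] twist -0.0001 after twist mm [0.5 0.4 3.7] w 0.571 t 26.125 q7 0.07
```

Pin underside is now at 59.7 mm, below the stop tops (64), and free. Lower to the bay floor.

drive_tool(targets=[{"tx": 0, "ty": 0, "tz": 0.002, "twist": 0, "jaw": 1}, {"tx": 0, "ty": 0, "tz": 0.001, "twist": 0, "jaw": 1}, {"tx": 0, "ty": 0, "tz": 0.001, "twist": 0, "jaw": 1}, {"tx": 0, "ty": 0, "tz": 0, "twist": 0, "jaw": 1}, {"tx": 0, "ty": 0, "tz": 0, "twist": 0, "jaw": 1}])

```text
t: 26.75
position: [0.5037, 0.0266, 0.0588]
orientation: [-2.382, -2.047, -0.0]
ft_force: [-2.0, 0.1, 5.1]
width: 0.573
gripper_force: 42.6
```

drive_tool(targets=[{"tx": 0, "ty": 0, "tz": 0, "twist": 0, "jaw": 0.38}, {"tx": 0, "ty": 0, "tz": 0, "twist": 0, "jaw": 0.3}, {"tx": 0, "ty": 0, "tz": 0, "twist": 0, "jaw": 0.3}, {"tx": 0, "ty": 0, "tz": -0.01, "twist": 0, "jaw": 0.3}, {"tx": 0, "ty": 0, "tz": -0.03, "twist": 0, "jaw": 0.3}])

```text
t: 27.38
position: [0.5027, 0.0263, 0.0983]
orientation: [-2.382, -2.046, 0.004]
ft_force: [-0.2, 0.9, 0.5]
width: 0.7
gripper_force: 0.0
```

drive_tool(targets=[{"tx": 0, "ty": 0, "tz": -0.05, "twist": 0, "jaw": 0.3}, {"tx": 0, "ty": 0, "tz": -0.05, "twist": 0, "jaw": 0.3}, {"tx": 0.05, "ty": 0, "tz": -0.03, "twist": 0, "jaw": 0.3}, {"tx": 0.06, "ty": 0, "tz": 0, "twist": 0, "jaw": 0.3}, {"tx": 0.06, "ty": 0, "tz": 0, "twist": 0, "jaw": 0.3}])

```text
t: 28.0
position: [0.5298, 0.1963, 0.2302]
orientation: [2.383, 2.046, 0.004]
ft_force: [1.4, 0.4, 0.3]
width: 0.697
gripper_force: 0.0
```

drive_tool(targets=[{"tx": 0.06, "ty": 0, "tz": 0, "twist": 0, "jaw": 0.3}, {"tx": 0.05, "ty": 0, "tz": 0, "twist": 0, "jaw": 0.3}, {"tx": 0, "ty": 0, "tz": 0, "twist": 0, "jaw": 0.3}, {"tx": 0, "ty": 0, "tz": 0, "twist": 0, "jaw": 0.3}, {"tx": 0, "ty": 0, "tz": 0, "twist": 0, "jaw": 0.3}])

```text
t: 28.62
position: [0.5462, 0.3015, 0.229]
orientation: [2.385, 2.044, 0.0]
ft_force: [-0.6, -0.0, 0.1]
width: 0.698
gripper_force: 0.0
```

Run:
```python
from h import *
from workcell import read_camera
im=read_camera("scene");t=read_camera("top");cv2.imwrite("pics/s6.png",im)
a=cv2.resize(im[190:310,255:405],None,fx=3,fy=3,interpolation=cv2.INTER_CUBIC)
b=cv2.resize(t[155:280,260:347],None,fx=4,fy=4,interpolation=cv2.INTER_CUBIC)
o=np.zeros((500,800,3),np.uint8);o[:a.shape[0],:a.shape[1]]=a;o[:500,450:450+b.shape[1]]=b
cv2.imwrite("pics/p6.png",cv2.convertScaleAbs(o,alpha=1.6))
print(readout.sense()["t"],readout.sense()["position"])
```

```text
28.725 [0.54619889 0.30190571 0.22895164]
```

View pics/p6.png

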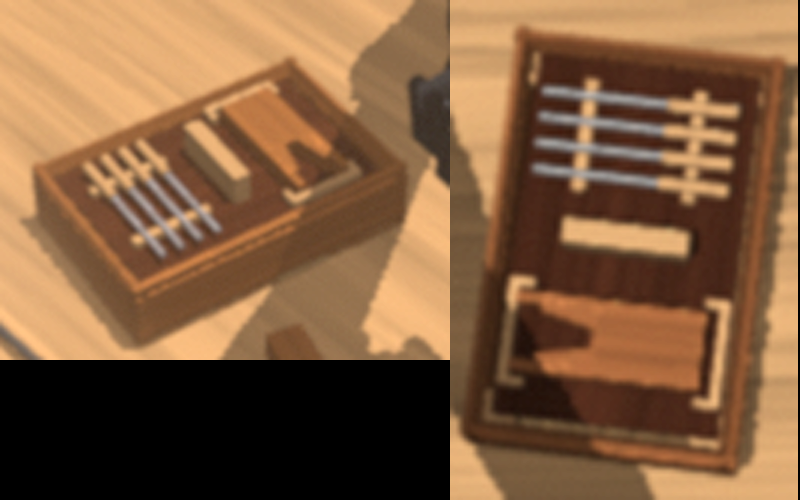

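The divider sits level, and the pin lies flat between the stops (right panel, about (515..710, 290..390)). The gripper is clear. Handing in.

```bash
python3 -c "
from workcell import job
print(job.finish_job())"
```

```text
the job is handed in; nothing more can be done
None
```

The case is packed and handed in at about 29 s: sanding block cork down in the long cavity, divider level on its ledges, bench pin flat in its bay, and the last picture showed divider and pin in place; the hand-in returned no verdict.

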